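Hang the model shelf on the slotted upright

TASK

Hang the green model shelf on the bench upright: put its two hooks through the two slots of the blue strip (clamped at an unknown height, so look or feel for the slots), then push it down until it is fully home and the brass catch springs out over its back plate. Let go, leaving it hanging level and flush against the strip, and do not disturb the other things on the bench.

Things in the scene. Friction and masses are not known exactly. Their poses are not given: they have to be found in the camera images.
- bracket: Loose green steel model shelf, standing on the bench. Origin: on its underside, straight below the orange grip bar; x points to its hooks, y along its width, z up. Floor 5 thick, x -45 to 40, 120 wide in y, front lip 17 high. Back plate x 40 to 45, 120 wide, z 5 to 70. Mass 0.2 to 0.42 kg, centre of mass about 17 mm from the grip bar towards the hooks.
- shelf_grip (a point): Middle of the shelf's orange grip bar, 120 mm above the shelf's underside. The bar is 12 thick (shelf x), 76 long (shelf y), 30 tall (shelf z 105 to 135), on two thin stems. 34 mm is free between the bar and the back plate's front, and the bar's underside is 35 mm above the plate's top edge.
- shelf_hooks (a point): Midway between the shelf's two steel hooks, at shelf x 45 (rear face of back plate), z 50 (underside of the hook arms). Hooks at shelf y -40 and +40, each 14 wide: an arm z 50 to 58 from the plate to x 57.5, its end turned down as a prong x 51.5 to 57.5, z 40 to 58. So 6.5 mm lies between plate and prong, and a hook is 18 tall at its end.
- upright: Fixed upright: steel foot (170 wide, 8 thick, x -30 to 120), two aluminium posts (164 over all, x -5 to 17, 136 high) and between them a blue slotted steel strip, 130 wide, 5 thick, open behind. Origin: bench level, under the middle of the strip's front face; x points through the strip, away from the robot, z up. It keeps within 0.25 rad of world x.
- upright_face (a point): On the strip's front face plane, mid-width, 115 mm above the bench. Slots at y -40 and +40 of it, each 18 wide, 24 tall, level. The strip is clamped at an unreported height: the slot bottoms lie anywhere from 12 mm below to 12 mm above this point, to be seen or felt (the point does not follow the strip). The strip's top edge is 36 mm above the slot bottoms.
- upright_home (a point): Where point shelf_hooks comes to when the shelf is home, if the slot bottoms are at mid range; true height up to 12 mm lower or higher, as the strip. At home the shelf's axes are parallel to the upright's, its origin at upright x -45, y 0, z = slot bottoms - 50. The hooks pass through the slots only with the shelf 10 to 16 mm higher than home; prongs first touch the strip at shelf x -57.5.
- catch (a joint): Brass spring catch, 10 mm round nose in mid strip, 26.5 mm above the slot bottoms. In m: 0 = out (4 mm proud), grows as pressed in: 2 N to start, 6 N at 0.004. The back plate presses it to about 0.004 when the hooks are fully through. With the shelf pushed down home (up to about 15 N, for friction) the plate's top edge passes below it and it springs back to 0, locking the shelf.
- model_pink: Bystander: pink plaster jaw model, 62 x 70 x 42 mm; origin at the centre of its underside.
- model_white: Bystander: white plaster jaw model, 62 x 70 x 42 mm; origin at the centre of its underside.
- articulator: Bystander: aluminium jaw articulator, 100 x 75 mm, 100 mm high; origin at the centre of its underside.
- jar: Bystander: jar with red cap, 60 mm wide, 80 mm high; origin at the centre of its underside.
- brush_pot: Bystander: clear empty brush pot, 70 mm wide, 85 mm high; origin at the centre of its underside.
- wax_knife: Bystander: wax spatula lying flat, 170 mm long; origin on its underside.
There are look-alikes about, which are no part of the job. What is shaped like the bracket but red is not meant.

How it is judged:
By the outcome, as a careful person would: the job done as asked, in the order asked, and still so for the second after the job is handed in, with the robot touching nothing.
It also fails if it takes over 53 s, if anything falls off the work surface, if the arm or the gripper's body presses on something with over 40 N, if the wrist force passes 120 N, or if a joint passes its speed limit or range.

ROBOT

A 6-joint arm with a two-finger parallel gripper is mounted at the origin on the work surface. World frame = base frame: x ahead of the robot, y to its left, z up, the work surface at z = 0. Lengths are in m, angles in rad, forces in N, time in s.
With the tool pointing down it reaches from about 0.35 to 0.925 m from the base axis. Payload 6.4 kg.
Tool frame: the origin (TCP) lies on the centre line of the jaws, within the pads' length; the fingertips stand 17 mm ahead of it and the grasp point (between the pads) lies 2 mm behind it; z points along the fingers, y is the line along which they close (so a half turn about z gives the same grasp; the last joint's range is limited). The gripper opens to 94 mm and grips with 3 to 60 N. Pads are 16 mm wide; open, the fingers measure 119 mm over their backs; the gripper's body (75 mm by 177 mm) begins 78 mm behind the grasp point.
Start: joints at [1.12, 0.245, 1.558, -0, 1.339, -0.174], TCP at [0.178, 0.625, 0.2] pointing down, gripper open.
Joint ranges: [-3.13, 3.13], [-1.02, 2.26], [0.13, 2.54], [-0.95, 4.09], [0.21, 2.88], [-2.74, 2.74]. Speed limits (rad/s): [2.57, 2.57, 3.14, 3.14, 3.14, 3.14].

INTERFACE

Orientations are given as a 3x3 rotation matrix whose columns are the frame's x, y, z axes.
In Python, from station import monitor, optics, ctrl, nets gives the robot as it stands. The module is installed in compiled form; this text tells all that it offers.
- The arm moves only by the tool play_rows, never from a script. Its argument "moves" is a list of rows, each an object with "twist": the turn, a rotation vector about the tool's x, y, z in rad, a list of three; "delta_pos": the shift along the tool's x, y, z in mm, a list of three; "claw": the finger opening in mm, from 0 to 94. In form: [{"twist": [rx, ry, rz], "delta_pos": [tx, ty, tz], "claw": claw}, ...]. A call has 1 to 10 rows; each row shifts and turns the commanded pose from where the row before left it, along the tool's axes as they then stand; what a row does not reach is not made up. A row lasts 1/8 s, in which the tool goes at most 62.5 mm and 10.7 degrees, less where a joint would pass 70% of its speed; a pose out of reach is approached as far as the arm can. A call is refused whole if a number of a shift passes 62.5 or a number of a turn 0.188, either way. A call with a gripper value outside its range is refused whole. The fingers move at their own pace and stop on an object; "force" is the grip in N (left out, the last holds). Time passes only in rows, so rows that do not move let the fingers close. It gives the time, the measured TCP pose, the force, the opening and the grip force at its end, in the units of the state.
- monitor.read_state(): the state, without advancing time (a new reading comes with each control period).
- optics.grab_frame(name): name is "scene" or "top" or "wrist"; returns a dict with "frame" (420x560x3 uint8, red, green, blue), "range_z" (420x560 float32, m along the optical axis (not along the pixel's ray), 0 where there is no reading), "fx", "fy", "cx", "cy" (pixels), "k1" (the pictures are not rectified: a ray, as slopes to the right and down, at radius r is drawn at 1 + k1 r^2 times it, then the intrinsics apply), "cam_to_world" (4x4, takes a point from camera to world coordinates); the wrist camera has in their place "mount" (4x4, takes a point from camera to tool coordinates, whose origin is the TCP and whose axes are the flange's). Camera axes: x right, y down, z forward; pixel columns grow to the right and rows downward; lengths in m; the calibration is good to about 2 mm. A picture is of the moment at which its call begins: read the wrist's pose just before it.
- ctrl.hand_in(): hands the job in; it is judged then, once.
Trained networks look in a picture, given as the dict that the camera call returned (one of the last four; its "shot" number tells which), for a name from the list of things; names that differ only in an ending like _2 or _b are one class to them, and where a whole thing is asked for, a point or a joint stands for the part that bears it (a point fixed in the world has none). Each returns a list of dicts, best first, with "confidence" (0 to 1); they miss things now and then, are a little off and sometimes report something else, mostly with a low value. They report only what shows in the picture. A call takes as long as a camera call. They do not tell look-alikes from the thing itself.
- nets.search_frame(picture, name): "bbox" ([left, top, right, bottom] as shares, 0 to 1, of the picture: columns of its width, rows of its height, round what is visible of it).
- nets.masks_of(picture, name): "pixels" (420x560 bool, what is visible of it) and "bbox" ([left, top, right, bottom] as shares, 0 to 1, of the picture: columns of its width, rows of its height, round what is visible of it).
- nets.landmark_of(picture, name): "at" ([column, row] as shares, 0 to 1, of the picture: columns of its width, rows of its height: a listed point, or the origin of a listed thing).
The state is a dict: "time": time; "joints": joint angles; "qvel": joint speeds; "tau": joint torques, N m; "tcp_pos": TCP position; "eef_rot": TCP orientation; "contact_force": force on the tool from outside, world axes, zero at the start; "ft_torque": the same for the moment, N m; "opening": finger opening in m; "gripper_force": force on a finger pad.
Only numpy, scipy, OpenCV 4.12 (cv2) and the standard library are available. Lean on these libraries where they do the work, as an engineer would, in place of code of your own. Each camera call takes 0.05 s, during which the arm holds its last target. There are 200 camera calls.

## Working session

There is one attempt and no reset: what is moved stays moved. The work goes in short steps, Python scripts to look and compute and a tool call to move; the robot and the scene stay as the last step left them, time stands still between calls to the robot, and variables do not carry over. Pictures are saved under pics/ and viewed, at most 10 in all, crops included, and the job is handed in when it is done.

Besides the shell and the picture viewer there is one more tool, called after ">>>" as a command line: name --argument value ..., lists and objects as JSON in quotes. play_rows: Moves the arm, as the interface text tells. Its arguments: {"type":"object","properties":{"moves":{"type":"array"},"force":{"type":"number"}},"required":["moves"]}

```bash
mkdir -p pics; cat > h.py <<'E'
import numpy as np, cv2
from station import monitor, optics, ctrl, nets
def cloud(p):
    """world points (HxWx3) of a picture, valid mask; call with state read just before for wrist"""
    K=np.array([[p['fx'],0,p['cx']],[0,p['fy'],p['cy']],[0,0,1.]])
    v,u=np.mgrid[0:420,0:560]
    a=np.stack([(u-p['cx'])/p['fx'],(v-p['cy'])/p['fy']],-1)
    s=a.copy()
    for _ in range(8): s=a/(1+p['k1']*(s**2).sum(-1,keepdims=True))
    z=p['range_z'].astype(float)
    c=np.concatenate([s*z[...,None],z[...,None],np.ones_like(z)[...,None]],-1)
    return (c@p['T'].T)[...,:3], z>0
def shot(name):
    s=monitor.read_state(); p=optics.grab_frame(name)
    if name=='wrist':
        T=np.eye(4);T[:3,:3]=s['eef_rot'];T[:3,3]=s['tcp_pos'];p['T']=T@np.array(p['mount'])
    else: p['T']=np.array(p['cam_to_world'])
    return p
def save(p,f): cv2.imwrite('pics/'+f,p['frame'][...,::-1])
E
python3 - <<'E'
from h import *
for n in ['scene','top']:
    p=shot(n); save(p,n+'.png'); P,ok=cloud(p); np.savez(n+'.npz',P=P,ok=ok,f=p['frame'],T=p['T'])
    for k in ['bracket','upright']:
        for m in nets.masks_of(p,k):
            q=P[m['pixels']&ok]; print(n,k,round(m['confidence'],2),np.round(m['bbox'],3),np.round(np.median(q,0),3),p['frame'][m['pixels']].mean(0).astype(int))
    for k in ['shelf_grip','shelf_hooks','upright_face','bracket','upright','upright_home']:
        for m in nets.landmark_of(p,k):
            c,r=int(m['at'][0]*560),int(m['at'][1]*420); print(n,k,round(m['confidence'],2),c,r,np.round(P[min(r,419),min(c,559)],3))
s=monitor.read_state();print(s['time'],s['tcp_pos'],np.round(s['eef_rot'],3))
E
```

```text
scene bracket 0.62 [0.573 0.274 0.644 0.419] [0.235 0.257 0.006] [151  71  69]
scene bracket 0.58 [0.587 0.437 0.68  0.547] [0.446 0.22  0.036] [91 91 80]
scene upright 0.65 [0.476 0.661 0.615 0.85 ] [ 0.698 -0.005  0.009] [89 89 96]
scene shelf_grip 0.81 360 188 [0.442 0.216 0.136]
scene shelf_grip 0.67 346 129 [0.243 0.258 0.135]
scene shelf_grip 0.54 200 256 [ 0.501 -0.197  0.1  ]
scene shelf_hooks 0.94 357 219 [0.477 0.209 0.053]
scene shelf_hooks 0.6 329 144 [0.177 0.248 0.013]
scene bracket 0.88 337 157 [0.224 0.258 0.002]
scene bracket 0.68 352 218 [0.472 0.196 0.055]
scene upright 0.62 302 305 [0.643 0.008 0.007]
scene upright_home 0.41 355 219 [0.473 0.206 0.048]
top bracket 0.77 [0.274 0.657 0.364 0.8  ] [0.228 0.259 0.008] [102  31  25]
top bracket 0.67 [0.308 0.458 0.403 0.594] [0.437 0.219 0.007] [46 61 46]
top upright 0.19 [0.446 0.248 0.565 0.401] [ 0.697 -0.005  0.009] [44 46 49]
top shelf_grip 0.86 167 308 [0.221 0.265 0.132]
top shelf_grip 0.63 191 217 [0.438 0.215 0.135]
top shelf_hooks 0.98 200 207 [0.476 0.213 0.038]
top shelf_hooks 0.75 194 312 [0.2   0.226 0.002]
top upright_face 0.92 280 137 [0.643 0.002 0.125]
top bracket 0.75 199 222 [0.426 0.195 0.134]
top bracket 0.71 177 304 [0.221 0.271 0.004]
top upright 0.9 277 152 [0.636 0.011 0.008]
top upright_home 0.76 275 139 [0.646 0.015 0.097]
top upright_home 0.15 141 173 [0.571 0.381 0.019]
0.9 [0.17762975 0.62528885 0.19976929] [[-0.962  0.273  0.   ]
 [ 0.273  0.962  0.   ]
 [ 0.     0.    -1.   ]]
```

View pics/scene.png

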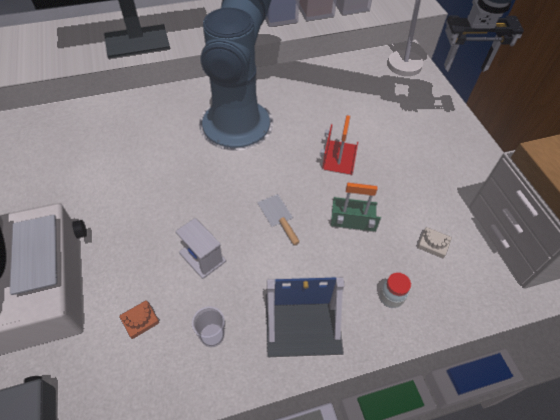

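View pics/top.png

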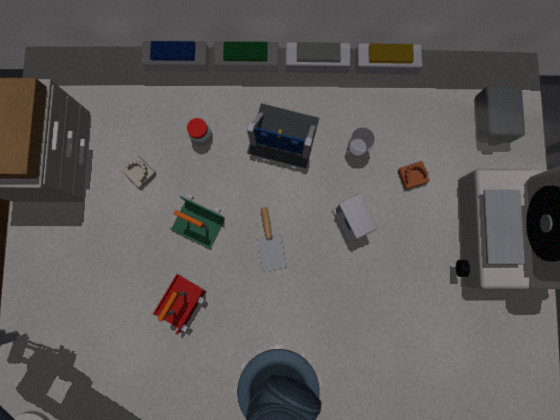

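```bash
python3 - <<'E'
import numpy as np,cv2
for n in ['top','scene']:
    d=np.load(n+'.npz');P,ok,f=d['P'],d['ok'],d['f'].astype(int); print(n,'cam',np.round(d['T'][:3,3],2))
    def box(x0,x1,y0,y1,z0,z1): return ok&(P[...,0]>x0)&(P[...,0]<x1)&(P[...,1]>y0)&(P[...,1]<y1)&(P[...,2]>z0)&(P[...,2]<z1)
    def rect(m,t):
        q=P[m]
        if len(q)<5: print(t,len(q)); return
        (c,s,a)=cv2.minAreaRect(q[:,:2].astype(np.float32)*1000)
        w=np.linalg.eigh(np.cov(q[:,:2].T))[1][:,1]
        print(t,len(q),'c',np.round(c,1),'sz',np.round(s,1),'a',round(a,1),'long axis deg',round(np.degrees(np.arctan2(w[1],w[0])),1),'mean',np.round(q.mean(0),4),'z99',np.round(np.percentile(q[:,2],[1,50,99]),4))
    rect(box(.37,.52,.13,.30,.125,.145),'bar')
    rect(box(.37,.52,.13,.30,.06,.08),'plate')
    rect(box(.37,.52,.13,.30,.003,.02),'floor')
    B=box(.55,.8,-.12,.12,.02,.2)
    rect(B&(P[...,2]>.13),'posts')
    blue=B&(f[...,2]>f[...,0]+25)
    rect(blue,'blue'); 
    q=P[blue]
    if len(q): print(np.round(np.percentile(q,[1,50,99],axis=0),4))
    rect(box(.55,.85,-.12,.12,.004,.012),'foot')
E
```

```text
top cam [ 0.31 -0.01  1.18]
bar 155 c [436.2 222.7] sz [76.3 11.9] a 64.3 long axis deg 65.5 mean [0.4359 0.2218 0.1352] z99 [0.1281 0.1352 0.1395]
plate 115 c [474.9 205.1] sz [107.6  53.1] a 41.0 long axis deg 64.0 mean [0.4745 0.2044 0.0685] z99 [0.0604 0.0698 0.075 ]
floor 1393 c [445.  215.1] sz [149.9 169.5] a 0.0 long axis deg 80.7 mean [0.4361 0.2172 0.0064] z99 [0.0031 0.0058 0.0188]
posts 320 c [647.6   3.9] sz [163.9  24.8] a 77.2 long axis deg 76.9 mean [0.6446 0.003  0.1405] z99 [0.1305 0.1394 0.1497]
blue 288 c [644.2   6.3] sz [129.7  14.5] a 72.0 long axis deg 76.2 mean [0.6434 0.0041 0.1168] z99 [0.0317 0.1307 0.1495]
[[ 0.6282 -0.0544  0.0317]
 [ 0.6426  0.0009  0.1307]
 [ 0.659   0.0661  0.1495]]
foot 2413 c [6.996e+02 1.000e-01] sz [239.9 298.9] a 89.9 long axis deg 174.6 mean [ 0.6936 -0.0062  0.0078] z99 [0.004  0.0078 0.0119]
scene cam [ 1.03 -0.19  1.  ]
bar 175 c [436.9 224.1] sz [74.1 16.6] a 65.5 long axis deg 65.4 mean [0.4377 0.224  0.1326] z99 [0.1253 0.1333 0.138 ]
plate 207 c [461.2 213.4] sz [119.5  59.9] a 67.9 long axis deg 65.4 mean [0.4706 0.2085 0.067 ] z99 [0.0602 0.0677 0.0776]
floor 700 c [443.8 215.7] sz [170.1 145.9] a 87.8 long axis deg 90.3 mean [0.4283 0.2252 0.0081] z99 [0.0031 0.0062 0.0194]
posts 487 c [647.7   5.9] sz [163.4  22. ] a 76.0 long axis deg 75.7 mean [0.6465 0.0054 0.1393] z99 [0.1305 0.1384 0.1482]
blue 1300 c [644.1   5.7] sz [127.3   8.3] a 75.9 long axis deg 75.9 mean [0.6453 0.0052 0.0898] z99 [0.0263 0.0897 0.1475]
[[ 0.6297 -0.0549  0.0263]
 [ 0.6451  0.0052  0.0897]
 [ 0.661   0.0655  0.1475]]
foot 3452 c [ 7.e+02 -2.e-01] sz [238.5 298.1] a 89.9 long axis deg 66.0 mean [ 0.7056 -0.0083  0.0079] z99 [0.0041 0.0079 0.0115]
```

The scene picture shows the green bracket at (355,212) with its orange bar at (360,188), and the upright at (305,310) seen from behind. The red look-alike is at (340,155). The top picture agrees: bracket at (198,222), upright at (283,137).

```bash
cat >> h.py <<'E'
def plan(pos,ydeg,n):
    """tool-frame rows (mm, rad) from the measured pose to pos with tool y at ydeg, tool down"""
    s=monitor.read_state(); R=np.array(s['eef_rot']); p=np.array(s['tcp_pos'])*1000
    a=np.degrees(np.arctan2(R[1,1],R[0,1])); d=(np.array(pos)*1000-p)/n
    t=(ydeg-a+180)%360-180
    print('yaw',a.round(1),'twist z/row',round(-np.radians(t/n),4))
    for i in range(n):
        y=np.radians(a+t*i/n); Y=np.array([np.cos(y),np.sin(y),0]); Z=np.array([0,0,-1.]); X=np.cross(Y,Z)
        print([round(float(d@v),1) for v in (X,Y,Z)])
E
python3 - <<'E'
from h import *
p=shot('wrist'); print(np.round(p['mount'],3),p['fx'],p['cx'])
plan([.4368,.223,.25],-24.6,10)
E
```

```text
[[ 0.001 -0.963 -0.27   0.077]
 [ 1.     0.001 -0.    -0.   ]
 [ 0.001 -0.27   0.963 -0.185]
 [ 0.     0.     0.     1.   ]] 320.86538200699846 282.41474804338253
yaw 74.1 twist z/row 0.1723
[-35.9, -31.6, -5.0]
[-40.8, -25.0, -5.0]
[-44.5, -17.6, -5.0]
[-46.9, -9.7, -5.0]
[-47.8, -1.5, -5.0]
[-47.4, 6.7, -5.0]
[-45.5, 14.7, -5.0]
[-42.3, 22.3, -5.0]
[-37.9, 29.2, -5.0]
[-32.3, 35.3, -5.0]
```

>>> play_rows --moves '[{"twist":[0,0,0.172],"delta_pos":[-36,-31.5,-5],"claw":60},{"twist":[0,0,0.172],"delta_pos":[-41,-25,-5],"claw":60},{"twist":[0,0,0.172],"delta_pos":[-44.5,-17.5,-5],"claw":60},{"twist":[0,0,0.172],"delta_pos":[-47,-9.5,-5],"claw":60},{"twist":[0,0,0.172],"delta_pos":[-48,-1.5,-5],"claw":60},{"twist":[0,0,0.172],"delta_pos":[-47.5,6.5,-5],"claw":60},{"twist":[0,0,0.172],"delta_pos":[-45.5,14.5,-5],"claw":60},{"twist":[0,0,0.172],"delta_pos":[-42,22.5,-5],"claw":60},{"twist":[0,0,0.172],"delta_pos":[-38,29,-5],"claw":60},{"twist":[0,0,0.172],"delta_pos":[-32.5,35.5,-5],"claw":60}]'

```text
time: 2.2
tcp_pos: [0.4386, 0.2219, 0.2502]
eef_rot: [[0.418, 0.908, 0.001], [0.908, -0.418, 0.0], [0.001, 0.001, -1.0]]
contact_force: [0.5, 0.3, 0.3]
opening: 0.0603
gripper_force: 0.0
```

>>> play_rows --moves '[{"twist":[0,0,0],"delta_pos":[0,0,0],"claw":60},{"twist":[0,0,0],"delta_pos":[0,0,0],"claw":60}]'

```text
time: 2.45
tcp_pos: [0.4376, 0.2236, 0.2496]
eef_rot: [[0.412, 0.911, -0.0], [0.911, -0.412, 0.0], [0.0, -0.0, -1.0]]
contact_force: [-0.5, 0.2, 0.2]
opening: 0.06
gripper_force: 0.0
```

```bash
cat > m.py <<'E'
from h import *
p=shot('wrist'); P,ok=cloud(p); f=p['frame'].astype(int)
def rect(m,t):
    q=P[m&ok]
    (c,s,a)=cv2.minAreaRect(q[:,:2].astype(np.float32)*1000); w=np.linalg.eigh(np.cov(q[:,:2].T))[1][:,1]
    print(t,len(q),'c',np.round(c,1),'sz',np.round(s,1),'axis',round(np.degrees(np.arctan(w[1]/w[0])),2),'mean',np.round(q.mean(0),4),'z',np.round(np.percentile(q[:,2],[1,50,99]),4))
E
python3 - <<'E'
from m import *
save(p,'w1.png'); s=monitor.read_state(); print(s['time'],s['tcp_pos'],s['opening'])
m=ok&(np.hypot(P[...,0]-.4368,P[...,1]-.223)<.06)&(P[...,2]>.122)&(P[...,2]<.15)
rect(m,'bar'); rect(m&(P[...,2]>.131),'bartop')
plan([.4368,.223,.122],-24.6,3)
E
```

```text
2.5 [0.43730992 0.22396213 0.24954826] 0.06000799097408423
bar 921 c [436.2 222.7] sz [74.9 11.6] axis 65.17 mean [0.4368 0.2246 0.1341] z [0.1279 0.1343 0.1361]
bartop 906 c [436.1 222.6] sz [74.5 11.5] axis 65.23 mean [0.4365 0.2241 0.1342] z [0.1316 0.1343 0.1361]
yaw -24.3 twist z/row 0.0018
[-0.4, -0.0, 42.5]
[-0.4, -0.0, 42.5]
[-0.4, -0.0, 42.5]
```

>>> play_rows --force 55 --moves '[{"twist":[0,0,0.008],"delta_pos":[-1.6,-0.5,44],"claw":60},{"twist":[0,0,0],"delta_pos":[0,0,44],"claw":60},{"twist":[0,0,0],"delta_pos":[0,0,43.5],"claw":60},{"twist":[0,0,0],"delta_pos":[0,0,0],"claw":40},{"twist":[0,0,0],"delta_pos":[0,0,0],"claw":5},{"twist":[0,0,0],"delta_pos":[0,0,0],"claw":5},{"twist":[0,0,0],"delta_pos":[0,0,0],"claw":5},{"twist":[0,0,0],"delta_pos":[0,0,0],"claw":5}]'

```text
time: 3.5
tcp_pos: [0.4371, 0.2222, 0.119]
eef_rot: [[0.421, 0.907, 0.001], [0.907, -0.421, 0.0], [0.001, 0.001, -1.0]]
contact_force: [-1.4, -0.2, 1.1]
opening: 0.0131
gripper_force: 0.3
```

>>> play_rows --moves '[{"twist":[0,0,0],"delta_pos":[0,0,0],"claw":5},{"twist":[0,0,0],"delta_pos":[0,0,0],"claw":5},{"twist":[0,0,0],"delta_pos":[0,0,-10],"claw":5},{"twist":[0,0,0],"delta_pos":[0,0,-30],"claw":5},{"twist":[0,0,0],"delta_pos":[0,0,-30],"claw":5},{"twist":[0,0,0],"delta_pos":[0,0,-30],"claw":5},{"twist":[0,0,0],"delta_pos":[0,0,0],"claw":5}]'

```text
time: 4.38
tcp_pos: [0.4383, 0.2222, 0.2204]
eef_rot: [[0.421, 0.907, 0.005], [0.907, -0.421, 0.001], [0.003, 0.004, -1.0]]
contact_force: [0.1, 0.5, -3.5]
opening: 0.0111
gripper_force: 54.9
```

```bash
python3 - <<'E'
from h import *
s=monitor.read_state(); print(s['opening'],s['gripper_force'],s['contact_force'],s['tcp_pos'],np.round(s['eef_rot'],3))
plan([.564,.026,.218],-14.0,8)
E
```

```text
0.011137224186772996 54.93305683135986 [ 0.05189604  0.51416415 -3.51719309] [0.43828527 0.22220427 0.22039364] [[ 0.421  0.907  0.005]
 [ 0.907 -0.421  0.001]
 [ 0.003  0.004 -1.   ]]
yaw -24.9 twist z/row -0.0237
[-15.6, 24.6, 0.3]
[-16.2, 24.2, 0.3]
[-16.8, 23.8, 0.3]
[-17.3, 23.4, 0.3]
[-17.9, 23.0, 0.3]
[-18.4, 22.5, 0.3]
[-19.0, 22.1, 0.3]
[-19.5, 21.6, 0.3]
```

>>> play_rows --moves '[{"twist":[0,0,-0.024],"delta_pos":[-15.5,24.5,0],"claw":5},{"twist":[0,0,-0.024],"delta_pos":[-16,24,0],"claw":5},{"twist":[0,0,-0.024],"delta_pos":[-17,24,0],"claw":5},{"twist":[0,0,-0.024],"delta_pos":[-17.5,23.5,0],"claw":5},{"twist":[0,0,-0.024],"delta_pos":[-18,23,0],"claw":5},{"twist":[0,0,-0.024],"delta_pos":[-18.5,22.5,0],"claw":5},{"twist":[0,0,-0.024],"delta_pos":[-19,22,0],"claw":5},{"twist":[0,0,-0.024],"delta_pos":[-19.5,21.5,0],"claw":5},{"twist":[0,0,0],"delta_pos":[0,0,0],"claw":5},{"twist":[0,0,0],"delta_pos":[0,0,0],"claw":5}]'

```text
time: 5.62
tcp_pos: [0.5614, 0.0262, 0.2165]
eef_rot: [[0.24, 0.971, -0.003], [0.971, -0.24, 0.001], [-0.0, -0.003, -1.0]]
contact_force: [-0.6, 0.9, -3.2]
opening: 0.0112
gripper_force: 54.9
```

```bash
python3 - <<'E'
from m import *
save(p,'w2.png'); np.savez('w2.npz',P=P,ok=ok,f=p['frame']); s=monitor.read_state(); print(s['time'],s['tcp_pos'],s['opening'],np.round(s['eef_rot'],3))
h=p['frame'].astype(np.float32)
ex=np.array([.970,-.242]);o=np.array([.6418,.0065])
ux=(P[...,:2]-o)@ex; uy=(P[...,:2]-o)@np.array([.242,.970])
blue=(f[...,2]>f[...,0]+25)&ok&(abs(uy)<.07)&(abs(ux)<.02); 
top=blue&(P[...,2]>.12)
if top.sum()>20: rect(top,'bluetop')
post=ok&(abs(uy)>.067)&(abs(uy)<.085)&(abs(ux-.006)<.015)&(P[...,2]>.128)&(P[...,2]<.145)
for sg in (1,-1):
    m=post&(uy*sg>0)
    if m.sum()>20: rect(m,'post%d'%sg)
if post.sum()>20: rect(post,'posts')
m=ok&(f[...,0]>f[...,2]+60)&(np.hypot(P[...,0]-s['tcp_pos'][0],P[...,1]-s['tcp_pos'][1])<.06)
if m.sum()>20: rect(m,'bar')
E
```

```text
5.675 [0.56146723 0.02647961 0.21696207] 0.010951539605280902 [[ 0.239  0.971 -0.002]
 [ 0.971 -0.239  0.001]
 [-0.    -0.002 -1.   ]]
bluetop 1869 c [644.    3.6] sz [130.8  10.7] axis 76.03 mean [0.6441 0.0086 0.1394] z [0.1206 0.1438 0.1465]
post1 478 c [665.4  76.1] sz [12.4 22.5] axis -15.99 mean [0.6647 0.0765 0.1353] z [0.1292 0.1356 0.1373]
post-1 255 c [630.2 -65. ] sz [11.4 22.6] axis -10.06 mean [ 0.6296 -0.0644  0.1344] z [0.1285 0.1353 0.137 ]
posts 733 c [647.8   5.2] sz [158.4  22.5] axis 76.0 mean [0.6525 0.0275 0.135 ] z [0.1286 0.1354 0.1372]
bar 2666 c [563.7  25.6] sz [75.4 14.1] axis 76.76 mean [0.5642 0.0319 0.2356] z [0.2114 0.2327 0.3378]
```

View pics/w2.png

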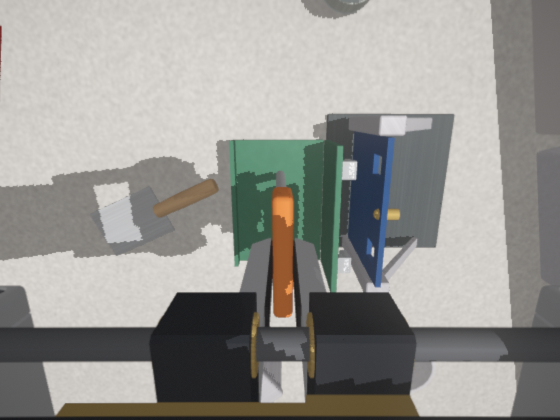

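The wrist view shows the shelf gripped. Its hooks are at (348,170) and (345,262), the strip at about (375,200), the catch at (385,213) and the slots at (376,163) and (370,247). Next I measure the strip height and the shelf relative to the upright from this frame.

```bash
python3 - <<'E'
import numpy as np
d=np.load('w2.npz');P,ok,f=d['P'],d['ok'],d['f'].astype(int)
a=np.radians(-14.0);ex=np.array([np.cos(a),np.sin(a)]);ey=np.array([-ex[1],ex[0]])
c=np.array([.6477,.0053]);o=c-.006*ex   # posts' centre is at upright x 6
ux=((P[...,:2]-o)@ex)*1000;uy=((P[...,:2]-o)@ey)*1000;z=P[...,2]*1000
blue=(f[...,2]>f[...,0]+25)&ok&(abs(uy)<66)&(ux>-8)&(ux<14)
h,e=np.histogram(z[blue],np.arange(80,152,2));print(dict(zip(e[:-1].astype(int),h)))
t=blue&(z>141); print('top edge z',np.percentile(z[t],[10,50,90]).round(1),'ux',np.percentile(ux[t],[2,50,98]).round(1),'uy',np.percentile(uy[t],[1,50,99]).round(1))
F=blue&(z<138)&(z>90); A=np.c_[uy[F],z[F],np.ones(F.sum())];print('face ux=',np.linalg.lstsq(A,ux[F],rcond=None)[0].round(4))
# slots: pixels seen through the front face within strip silhouette -> boundary z of blue per column near uy +-40
for sg in (1,-1):
    m=blue&(abs(uy-sg*40)<6)&(z<141); h,e=np.histogram(z[m],np.arange(80,142,2));print(sg,dict(zip(e[:-1].astype(int),h)))
# catch
m=ok&(f[...,0]>f[...,2]+50)&(abs(uy)<15)&(ux>-8)&(ux<3); 
if m.any(): print('catch',m.sum(),ux[m].mean().round(1),uy[m].mean().round(1),z[m].mean().round(1))
g=(f[...,1]>f[...,0]+12)&ok
pl=g&(ux>-60)&(ux<-15)&(z>155)&(z<185)
print('plate top',pl.sum(),'z',np.percentile(z[pl],[5,50,95]).round(1),'ux',np.percentile(ux[pl],[5,50,95]).round(1),'uy',np.percentile(uy[pl],[1,50,99]).round(1))
q=pl&(z>np.percentile(z[pl],50)); print('slope', np.polyfit(uy[q],ux[q],1).round(4), np.polyfit(uy[q],z[q],1).round(4))
b=(f[...,0]>f[...,2]+80)&ok&(abs(ux+80)<15)&(z>200)&(z<245)
print('bar',b.sum(),ux[b].mean().round(1),'uy',np.percentile(uy[b],[1,99]).round(1),'z',np.percentile(z[b],[5,50,95]).round(1),'slope',np.polyfit(uy[b],ux[b],1).round(4))
bt=b&(z>np.percentile(z[b],40)); print('bartop zslope',np.polyfit(uy[bt],z[bt],1).round(4))
E
```

```text
{np.int64(80): np.int64(55), np.int64(82): np.int64(60), np.int64(84): np.int64(55), np.int64(86): np.int64(63), np.int64(88): np.int64(60), np.int64(90): np.int64(67), np.int64(92): np.int64(64), np.int64(94): np.int64(70), np.int64(96): np.int64(71), np.int64(98): np.int64(74), np.int64(100): np.int64(61), np.int64(102): np.int64(61), np.int64(104): np.int64(80), np.int64(106): np.int64(79), np.int64(108): np.int64(209), np.int64(110): np.int64(91), np.int64(112): np.int64(55), np.int64(114): np.int64(72), np.int64(116): np.int64(61), np.int64(118): np.int64(72), np.int64(120): np.int64(61), np.int64(122): np.int64(56), np.int64(124): np.int64(69), np.int64(126): np.int64(60), np.int64(128): np.int64(65), np.int64(130): np.int64(59), np.int64(132): np.int64(70), np.int64(134): np.int64(73), np.int64(136): np.int64(99), np.int64(138): np.int64(88), np.int64(140): np.int64(100), np.int64(142): np.int64(153), np.int64(144): np.int64(818), np.int64(146): np.int64(94), np.int64(148): np.int64(0)}
top edge z [142.9 145.1 145.9] ux [0.2 2.3 5.4] uy [-64.4   5.   61.9]
face ux= [-3.000e-04
[... 1297 characters left out ...]
64(7), np.int64(112): np.int64(0), np.int64(114): np.int64(0), np.int64(116): np.int64(0), np.int64(118): np.int64(0), np.int64(120): np.int64(0), np.int64(122): np.int64(0), np.int64(124): np.int64(0), np.int64(126): np.int64(0), np.int64(128): np.int64(0), np.int64(130): np.int64(0), np.int64(132): np.int64(3), np.int64(134): np.int64(1), np.int64(136): np.int64(9), np.int64(138): np.int64(6)}
catch 35 -1.5 -1.0 138.6
plate top 1316 z [157.  166.8 168.1] ux [-42.9 -41.3 -38.2] uy [-57.    5.7  58.2]
slope [-4.40000e-03 -4.03293e+01] [-1.500000e-03  1.674232e+02]
bar 2482 -81.3 uy [-36.3  36.7] z [226.7 232.7 233.9] slope [-5.00000e-03 -8.12606e+01]
bartop zslope [6.000000e-04 2.331983e+02]
```

>>> play_rows --moves '[{"twist":[0,0,0.005],"delta_pos":[-0.6,0,9],"claw":5},{"twist":[0,0,0],"delta_pos":[-0.6,0,9],"claw":5},{"twist":[0,0,0],"delta_pos":[0,5,7],"claw":5},{"twist":[0,0,0],"delta_pos":[0,7,0],"claw":5},{"twist":[0,0,0],"delta_pos":[0,0,0],"claw":5},{"twist":[0,0,0],"delta_pos":[0,0,0],"claw":5},{"twist":[0,0,0],"delta_pos":[0,0,0],"claw":5}]'

```text
time: 6.55
tcp_pos: [0.5739, 0.0217, 0.1935]
eef_rot: [[0.245, 0.97, 0.0], [0.97, -0.245, -0.0], [0.0, 0.0, -1.0]]
contact_force: [0.3, -0.0, -3.6]
opening: 0.0112
gripper_force: 54.9
```

```bash
cat > r.py <<'E'
from m import *
s=monitor.read_state(); print(round(s['time'],2),np.round(s['tcp_pos'],4),np.round(s['contact_force'],1))
a=np.radians(-14.0);ex=np.array([np.cos(a),np.sin(a)]);ey=np.array([-ex[1],ex[0]])
o=np.array([.6477,.0053])-.006*ex
ux=((P[...,:2]-o)@ex)*1000;uy=((P[...,:2]-o)@ey)*1000;z=P[...,2]*1000
rng=lambda v,pc:np.percentile(v,pc).round(1)
blue=(f[...,2]>f[...,0]+25)&ok&(abs(uy)<68)&(ux>-8)&(ux<14)
t=blue&(z>141)
if t.sum()>30: print('strip top z',rng(z[t],[50]),'uy',rng(uy[t],[0.5,99.5]))
F=blue&(z<138)
# gaps in the blue face between z 113 and 131 = slots
S=F&(z>114)&(z<130); h,e=np.histogram(uy[S],np.arange(-66,67,1)); print('blue-free uy',[int(x) for x in e[:-1][h==0]])
y=np.sort(uy[(abs(uy)<66)&ok&(abs(ux)<4)&(z>106)&(z<109)])
g=(f[...,1]>f[...,0]+12)&ok
pl=g&(ux>-60)&(ux<5)&(z>130)&(z<160)
if pl.sum()>30:
    k=np.percentile(z[pl],60); q=pl&(z>k-1.5)
    print('plate top z',rng(z[q],[50]),'ux',rng(ux[q],[5,50,95]),'uy',rng(uy[q],[1,99]),np.polyfit(uy[q],ux[q],1).round(4),np.polyfit(uy[q],z[q],1).round(4))
b=(f[...,0]>f[...,2]+80)&ok&(ux>-90)&(ux<-30)&(z>170)&(z<225)
bt=b&(z>np.percentile(z[b],40)); print('bar ux',ux[bt].mean().round(1),'uy',rng(uy[bt],[.5,99.5]),'z',rng(z[bt],[50]),'slope',np.polyfit(uy[bt],ux[bt],1).round(4))
# hooks: bright pixels between plate and strip
hk=ok&(f.min(-1)>110)&(z>100)&(z<140)&(ux>-40)&(ux<3)&(abs(abs(uy)-40)<15)
for sg in (1,-1):
    m=hk&(uy*sg>0)
    if m.sum()>8: print('hook',sg,m.sum(),'uy',rng(uy[m],[1,99]),'ux',rng(ux[m],[1,99]),'z',rng(z[m],[50,95]))
E
python3 -c "
from r import *
save(p,'w3.png')"
```

```text
6.6 [0.5738 0.0217 0.1935] [ 0.1  0.3 -2.7]
strip top z [145.1] uy [-59.4  62.8]
blue-free uy [-50, -49, -48, -47, -46, -45, -44, -43, -42, -41, -40, -39, -38, -37, -36, -35, -34, 30, 31, 32, 33, 34, 35, 36, 37, 38, 39, 40, 41, 42, 43, 44, 45, 63, 64, 65]
plate top z [144.7] ux [-28.8   0.4   4.5] uy [-58.8  61.3] [  0.0216 -11.4096] [4.000000e-04 1.447325e+02]
bar ux -68.2 uy [-37.9  34. ] z [210.1] slope [-2.00000e-04 -6.81932e+01]
hook 1 276 uy [30.2 44.2] ux [-22.  -11.2] z [132.1 133. ]
hook -1 226 uy [-49.5 -35.6] ux [-21.8 -11.2] z [132.1 133.3]
```

>>> play_rows --moves '[{"twist":[0,0,0],"delta_pos":[0.6,2,2.5],"claw":5},{"twist":[0,0,0],"delta_pos":[0,3,0],"claw":5},{"twist":[0,0,0],"delta_pos":[0,3,0],"claw":5},{"twist":[0,0,0],"delta_pos":[0,3,0],"claw":5},{"twist":[0,0,0],"delta_pos":[0,3,0],"claw":5},{"twist":[0,0,0],"delta_pos":[0,0,0],"claw":5},{"twist":[0,0,0],"delta_pos":[0,0,0],"claw":5}]'

```text
time: 7.48
tcp_pos: [0.5875, 0.0189, 0.1907]
eef_rot: [[0.245, 0.97, -0.0], [0.97, -0.245, 0.0], [-0.0, -0.0, -1.0]]
contact_force: [0.1, 0.9, -2.8]
opening: 0.0114
gripper_force: 54.9
```

```bash
python3 -c "
from r import *
save(p,'w4.png')"
```

```text
7.53 [0.5875 0.0189 0.1907] [ 1.1 -0.  -1.8]
strip top z [145.] uy [-56.9  62.9]
blue-free uy [-55, -51, -50, -49, -48, -47, -46, -45, -44, -43, -42, -41, -40, -39, -38, -37, -35, -34, -10, -9, -8, -7, 30, 31, 32, 33, 34, 35, 36, 37, 38, 39, 40, 41, 42, 43, 45, 46, 63, 64, 65]
plate top z [144.9] ux [-13.5   2.1   4.7] uy [-56.5  62.3] [0.0027 0.6413] [-3.000000e-04  1.446951e+02]
bar ux -54.3 uy [-37.4  34.5] z [207.3] slope [ 8.00000e-04 -5.42723e+01]
hook 1 223 uy [30.9 44.7] ux [-8.3  0.8] z [129.3 130.5]
hook -1 170 uy [-48.9 -35.5] ux [-8.   0.9] z [129.4 130.4]
```

>>> play_rows --moves '[{"twist":[0,0,0],"delta_pos":[0,2,0],"claw":5},{"twist":[0,0,0],"delta_pos":[0,2,0],"claw":5},{"twist":[0,0,0],"delta_pos":[0,2,0],"claw":5},{"twist":[0,0,0],"delta_pos":[0,1.5,0],"claw":5},{"twist":[0,0,0],"delta_pos":[0,1.5,0],"claw":5},{"twist":[0,0,0],"delta_pos":[0,0,0],"claw":5},{"twist":[0,0,0],"delta_pos":[0,0,0],"claw":5},{"twist":[0,0,0],"delta_pos":[0,0,0],"claw":5}]'

```text
time: 8.52
tcp_pos: [0.596, 0.0167, 0.1907]
eef_rot: [[0.244, 0.97, -0.001], [0.97, -0.244, 0.0], [-0.0, -0.001, -1.0]]
contact_force: [-3.3, 0.9, -1.0]
opening: 0.0114
gripper_force: 55.0
```

>>> play_rows --moves '[{"twist":[0,0,0],"delta_pos":[0,1,0],"claw":5},{"twist":[0,0,0],"delta_pos":[0,0.7,0],"claw":5},{"twist":[0,0,0],"delta_pos":[0,0,0],"claw":5},{"twist":[0,0,0],"delta_pos":[0,0,0],"claw":5}]'

```text
time: 9.02
tcp_pos: [0.5977, 0.0163, 0.1907]
eef_rot: [[0.244, 0.97, -0.0], [0.97, -0.244, 0.0], [-0.0, -0.0, -1.0]]
contact_force: [-4.1, 1.3, 0.5]
opening: 0.0115
gripper_force: 55.1
```

>>> play_rows --moves '[{"twist":[0,0,0],"delta_pos":[0,0.8,0],"claw":5},{"twist":[0,0,0],"delta_pos":[0,0.7,0],"claw":5},{"twist":[0,0,0],"delta_pos":[0,0,0],"claw":5},{"twist":[0,0,0],"delta_pos":[0,0,0],"claw":5}]'

```text
time: 9.52
tcp_pos: [0.5988, 0.016, 0.1909]
eef_rot: [[0.244, 0.97, -0.002], [0.97, -0.244, 0.0], [-0.0, -0.002, -1.0]]
contact_force: [-6.0, 1.0, 1.1]
opening: 0.0113
gripper_force: 55.1
```

```bash
python3 -c "
from r import *
save(p,'w5.png')"
```

```text
9.57 [0.5988 0.016  0.1908] [-6.1  1.3  2.3]
strip top z [145.1] uy [-57.2  62.8]
blue-free uy [-66, -65, -64, -63, -62, -61, -60, -59, -58, -57, -56, -55, -54, -53, -52, -51, -50, -49, -48, -47, -46, -45, -44, -43, -41, -40, -39, -38, -37, -36, -35, -34, -33, -32, -31, -30, -29, -28, -27, -26, -25, -24, -23, -22, -21, -20, -19, -18, -17, -16, -15, -14, -13, -12, -11, -10, -9, -8, -7, -6, -5, -4, -3, -2, -1, 0, 1, 2, 3, 4, 5, 6, 7, 8, 9, 10, 11, 12, 13, 14, 15, 16, 17, 18, 19, 20, 21, 22, 23, 24, 25, 26, 27, 28, 29, 30, 31, 32, 33, 34, 35, 38, 39, 40, 41, 42, 43, 44, 45, 46, 47, 48, 49, 50, 51, 52, 53, 54, 55, 56, 63, 64, 65]
plate top z [145.] ux [-0.4  2.3  4.8] uy [-56.5  62.2] [1.0000e-03 2.2382e+00] [2.0000e-04 1.4482e+02]
bar ux -42.6 uy [-37.2  34.2] z [207.4] slope [-1.60000e-03 -4.26148e+01]
```

>>> play_rows --moves '[{"twist":[0,0,0],"delta_pos":[0,0.2,2],"claw":5},{"twist":[0,0,0],"delta_pos":[0,0,2],"claw":5},{"twist":[0,0,0],"delta_pos":[0,0,2],"claw":5},{"twist":[0,0,0],"delta_pos":[0,0,2],"claw":5},{"twist":[0,0,0],"delta_pos":[0,0,0],"claw":5},{"twist":[0,0,0],"delta_pos":[0,0,0],"claw":5}]'

```text
time: 10.32
tcp_pos: [0.5991, 0.0159, 0.1816]
eef_rot: [[0.245, 0.97, -0.001], [0.97, -0.245, 0.0], [-0.0, -0.001, -1.0]]
contact_force: [-2.2, -0.1, -7.5]
opening: 0.0113
gripper_force: 55.2
```

>>> play_rows --moves '[{"twist":[0,0,0],"delta_pos":[0,0,1.5],"claw":5},{"twist":[0,0,0],"delta_pos":[0,0,1.5],"claw":5},{"twist":[0,0,0],"delta_pos":[0,0,1.2],"claw":5},{"twist":[0,0,0],"delta_pos":[0,0,0],"claw":5},{"twist":[0,0,0],"delta_pos":[0,0,0],"claw":5}]'

```text
time: 10.95
tcp_pos: [0.5991, 0.0161, 0.18]
eef_rot: [[0.244, 0.97, -0.001], [0.97, -0.244, 0.0], [-0.0, -0.001, -1.0]]
contact_force: [-8.2, 1.2, 2.4]
opening: 0.0114
gripper_force: 55.2
```

```bash
python3 -c "
from r import *
save(p,'w6.png')"
```

```text
11.0 [0.5991 0.0161 0.18  ] [-7.7  1.8  2.8]
strip top z [145.1] uy [-51.   62.8]
blue-free uy [-66, -65, -64, -63, -62, -61, -60, -58, -57, -56, -55, -54, -53, -50, -49, -48, -47, -46, -45, -44, -43, -42, -41, -40, -39, -38, -37, -34, -33, -32, -31, -30, -29, -28, -27, -26, -25, -24, -23, -22, -21, -20, -19, -18, -17, -16, -15, -14, -13, -12, -11, -10, -9, -8, -7, -6, -5, -4, -3, -2, -1, 0, 1, 2, 3, 4, 5, 6, 7, 8, 9, 10, 11, 12, 13, 14, 15, 16, 17, 18, 19, 20, 21, 22, 23, 24, 25, 30, 31, 32, 33, 34, 35, 36, 37, 39, 40, 41, 42, 43, 44, 45, 46, 47, 48, 49, 50, 51, 52, 53, 54, 55, 56, 63, 64, 65]
plate top z [145.1] ux [0.5 2.6 4.7] uy [-49.9  61.8] [5.0000e-04 2.6239e+00] [-5.000000e-04  1.451331e+02]
bar ux -42.5 uy [-37.6  34.7] z [196.6] slope [ 2.60000e-03 -4.24715e+01]
hook 1 23 uy [32.8 44.8] ux [0. 3.] z [119.4 129.7]
hook -1 12 uy [-48.7 -33.1] ux [0.5 2.9] z [118.2 133.5]
```

>>> play_rows --moves '[{"twist":[0,0,0],"delta_pos":[0,-0.3,1],"claw":5},{"twist":[0,0,0],"delta_pos":[0,0,1],"claw":5},{"twist":[0,0,0],"delta_pos":[0,0,0],"claw":5},{"twist":[0,0,0],"delta_pos":[0,0,0],"claw":5}]'

```text
time: 11.5
tcp_pos: [0.5989, 0.016, 0.1791]
eef_rot: [[0.244, 0.97, -0.001], [0.97, -0.244, -0.0], [-0.0, -0.001, -1.0]]
contact_force: [-10.9, 2.3, 6.9]
opening: 0.011
gripper_force: 55.2
```

>>> play_rows --moves '[{"twist":[0,0,0],"delta_pos":[0,0,1],"claw":5},{"twist":[0,0,0],"delta_pos":[0,0,1],"claw":5},{"twist":[0,0,0],"delta_pos":[0,0,0],"claw":5},{"twist":[0,0,0],"delta_pos":[0,0,0],"claw":5}]'

```text
time: 12.0
tcp_pos: [0.5989, 0.0161, 0.179]
eef_rot: [[0.244, 0.97, -0.001], [0.97, -0.244, -0.0], [-0.001, -0.001, -1.0]]
contact_force: [-16.5, 1.3, 15.4]
opening: 0.0112
gripper_force: 55.2
```

```bash
python3 -c "
from r import *
save(p,'w7.png')" | grep -E 'bar|0\.|hook'; python3 - <<'E'
from h import *
p=shot('scene'); P,ok=cloud(p); save(p,'s2.png')
c=p['frame'][250:370,250:360]; cv2.imwrite('pics/s2c.png',cv2.resize(c,None,fx=5,fy=5,interpolation=cv2.INTER_CUBIC)[...,::-1])
E
```

```text
12.05 [0.5989 0.0161 0.179 ] [-15.3   2.9  14.6]
strip top z [145.1] uy [-50.1  62.9]
plate top z [145.2] ux [0.5 2.6 4.7] uy [-49.1  61.8] [-4.0000e-04  2.6118e+00] [  0.     145.1502]
bar ux -42.7 uy [-37.6  34.3] z [195.6] slope [-3.00000e-04 -4.26507e+01]
hook 1 20 uy [32.8 45.4] ux [-0.2  3. ] z [127.9 133.4]
```

View pics/s2c.png

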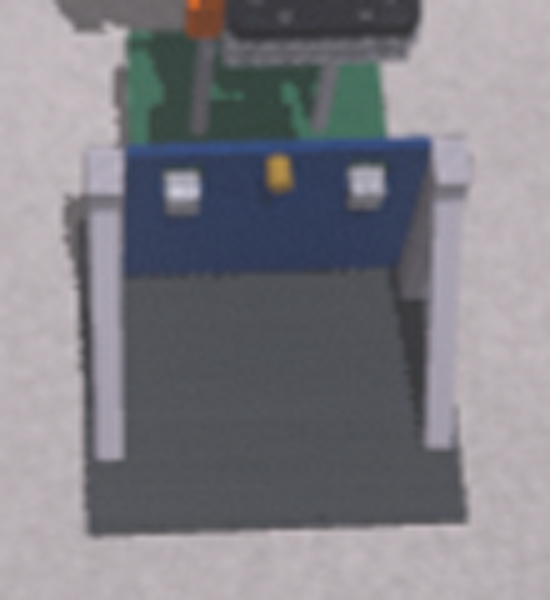

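The scene crop shows both hook ends through the slots at (182,190) and (366,185), with the catch between them at (279,172). I'll check the catch from the front.

```bash
python3 -c "
import cv2
a=cv2.imread('pics/w6.png')[60:300,270:440];b=cv2.imread('pics/w7.png')[60:300,270:440]
cv2.imwrite('pics/w67.png',cv2.resize(cv2.hconcat([a,b]),None,fx=2.3,fy=2.3,interpolation=cv2.INTER_CUBIC))"
```

```text
(no output)
```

View pics/w67.png

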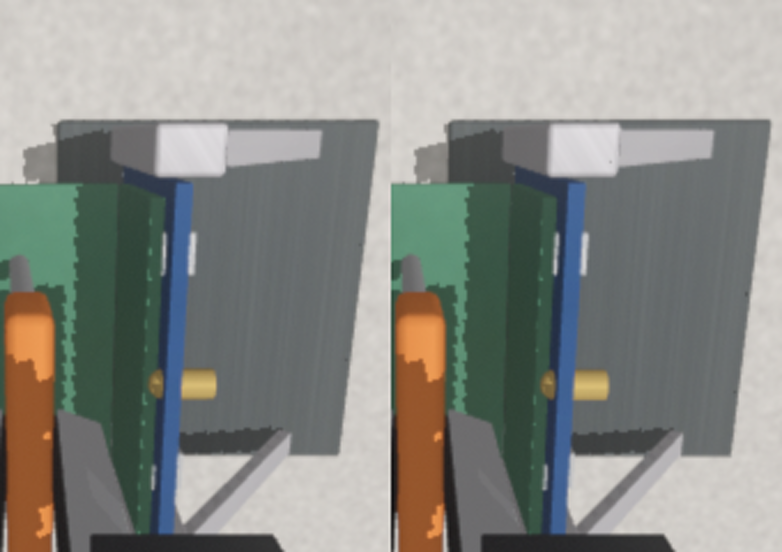

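The brass nose now stands out over the plate edge, at (548,384) in the right half. I'll ease off the push and the forward force, then check again.

>>> play_rows --moves '[{"twist":[0,0,0],"delta_pos":[0,-0.5,0.5],"claw":5},{"twist":[0,0,0],"delta_pos":[0,-0.5,0.5],"claw":5},{"twist":[0,0,0],"delta_pos":[0,0,0],"claw":5},{"twist":[0,0,0],"delta_pos":[0,0,0],"claw":5}]'

```text
time: 12.6
tcp_pos: [0.5987, 0.0161, 0.1788]
eef_rot: [[0.244, 0.97, 0.001], [0.97, -0.244, -0.001], [-0.0, 0.001, -1.0]]
contact_force: [-15.2, 1.5, 17.7]
opening: 0.0114
gripper_force: 55.2
```

>>> play_rows --moves '[{"twist":[0,0,0],"delta_pos":[0,0,-1.5],"claw":5},{"twist":[0,0,0],"delta_pos":[0,0,-1.5],"claw":5},{"twist":[0,0,0],"delta_pos":[0,0,-1.5],"claw":5},{"twist":[0,0,0],"delta_pos":[0,0,0],"claw":5},{"twist":[0,0,0],"delta_pos":[0,0,0],"claw":5}]'

```text
time: 13.22
tcp_pos: [0.5986, 0.0161, 0.1789]
eef_rot: [[0.244, 0.97, 0.001], [0.97, -0.244, -0.0], [-0.0, 0.001, -1.0]]
contact_force: [-5.7, 0.9, -0.0]
opening: 0.0112
gripper_force: 55.1
```

>>> play_rows --moves '[{"twist":[0,0,0],"delta_pos":[0,-1,0],"claw":5},{"twist":[0,0,0],"delta_pos":[0,0,0],"claw":14},{"twist":[0,0,0],"delta_pos":[0,0,0],"claw":40},{"twist":[0,0,0],"delta_pos":[0,0,0],"claw":40},{"twist":[0,0,0],"delta_pos":[0,0,0],"claw":40},{"twist":[0,0,0],"delta_pos":[0,0,-15],"claw":40},{"twist":[0,0,0],"delta_pos":[0,0,-25],"claw":40},{"twist":[0,0,0],"delta_pos":[0,0,-25],"claw":40},{"twist":[0,0,0],"delta_pos":[0,0,0],"claw":40},{"twist":[0,0,0],"delta_pos":[0,0,0],"claw":40}]'

```text
time: 14.48
tcp_pos: [0.597, 0.0164, 0.2425]
eef_rot: [[0.245, 0.97, -0.001], [0.97, -0.245, 0.0], [-0.0, -0.001, -1.0]]
contact_force: [0.5, -0.1, -0.6]
opening: 0.0399
gripper_force: 0.0
```

```bash
python3 - <<'E'
from r import *
save(p,'w8.png')
q=b&(z>188); print('bar z plane',np.linalg.lstsq(np.c_[ux[q],uy[q],np.ones(q.sum())],z[q],rcond=None)[0].round(4))
fl=g&(ux>-85)&(ux<-12)&(abs(uy)<58)&(z>55)&(z<72)
if fl.sum()>50: print('floor',fl.sum(),np.linalg.lstsq(np.c_[ux[fl]+45,uy[fl],np.ones(fl.sum())],z[fl],rcond=None)[0].round(4))
cv2.imwrite('pics/w8c.png',cv2.resize(p['frame'][60:330,200:450],None,fx=2.2,fy=2.2,interpolation=cv2.INTER_CUBIC)[...,::-1])
E
```

```text
14.53 [0.5967 0.0165 0.2419] [ 0.2 -0.   1.2]
strip top z [145.] uy [-35.   62.3]
blue-free uy [-66, -65, -64, -63, -62, -61, -60, -59, -58, -57, -56, -55, -54, -53, -52, -51, -50, -49, -48, -47, -46, -45, -44, -43, -42, -41, -40, -39, -38, -37, -36, -35, -34, -33, -32, -27, -14, -10, -9, -8, -7, -6, -5, -4, -3, -2, -1, 29, 30, 31, 33, 34, 35, 36, 37, 38, 39, 40, 41, 42, 43, 44, 45, 53, 56, 59, 60, 61, 62, 63, 64, 65]
plate top z [145.1] ux [0.6 2.7 4.8] uy [-34.5  61.5] [-1.400e-03  2.718e+00] [ -0.     145.1479]
bar ux -48.6 uy [-37.5  34.5] z [192.5] slope [ 5.10000e-03 -4.86283e+01]
hook 1 50 uy [31.5 44.7] ux [-2.2  2.6] z [117.3 129.1]
hook -1 24 uy [-44.9 -36.2] ux [0.2 2.7] z [117.  117.9]
bar z plane [ 3.010000e-02 -6.200000e-03  1.935182e+02]
floor 4982 [ 3.66000e-02 -1.00000e-04  6.24384e+01]
```

View pics/w8c.png

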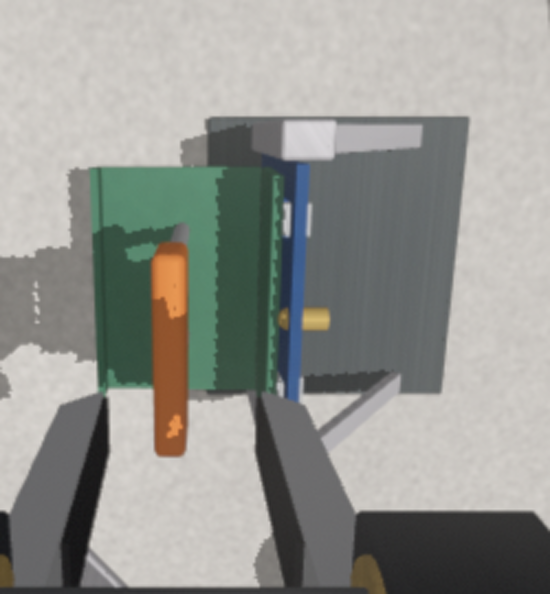

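```bash
cat > c.py <<'E'
from r import *
def brass(P,ok,f):
    f=f.astype(int);ux=((P[...,:2]-o)@ex)*1000;uy=((P[...,:2]-o)@ey)*1000;z=P[...,2]*1000
    m=ok&(f[...,0]>f[...,2]+40)&(abs(uy+1.5)<12)&(ux>-14)&(ux<30)&(z>110)&(z<150)
    print('brass',m.sum(),'ux',rng(ux[m],[1,5,95,99]),'uy',rng(uy[m],[2,98]),'z',rng(z[m],[5,50,95]))
E
python3 - <<'E'
from c import *
d=np.load('w2.npz'); brass(d['P'],d['ok'],d['f']); brass(P,ok,p['frame'])
pl=g&(ux>-14)&(ux<1)&(abs(uy)<56)&(z>100)&(z<137)
print('plate top now z',rng(z[pl],[50,90,97]),'ux',rng(ux[pl],[5,50,95]))
for lo in (-8,-6,-4,-2): 
    m=pl&(ux>lo)&(ux<lo+2); print(lo,m.sum(),rng(z[m],[10,50,90]) if m.sum() else '')
E
```

```text
14.57 [0.5966 0.0165 0.2417] [ 0.4  0.3 -0.1]
strip top z [145.1] uy [-34.9  62.3]
blue-free uy [-66, -65, -64, -63, -62, -61, -60, -59, -58, -57, -56, -55, -54, -53, -52, -51, -50, -49, -48, -47, -46, -45, -44, -43, -42, -41, -40, -39, -38, -37, -36, -35, -34, -33, -32, -31, -16, -11, -10, -9, -8, -7, -6, -5, -4, -3, -2, 1, 30, 31, 32, 33, 34, 38, 39, 40, 41, 42, 43, 44, 45, 59, 60, 61, 62, 63, 64, 65]
plate top z [145.2] ux [0.6 2.6 4.8] uy [-34.6  61.5] [-4.0000e-04  2.6713e+00] [-1.300000e-03  1.452308e+02]
bar ux -48.6 uy [-37.2  34.5] z [192.4] slope [-2.40000e-03 -4.86096e+01]
hook 1 54 uy [31.3 45. ] ux [-2.  3.] z [117.3 129.3]
hook -1 21 uy [-44.6 -33.2] ux [-1.7  2.7] z [117.6 128.5]
brass 174 ux [-3.  -2.5 16.9 17.6] uy [-5.5  2.8] z [136.7 139.6 141.3]
brass 146 ux [-3.  -2.2 16.7 17.3] uy [-5.2  2.9] z [136.8 139.7 141.3]
plate top now z [128.3 129.5 130. ] ux [-6.5 -5.3 -1.7]
-8 209 [113.9 123.8 128.6]
-6 305 [104.  128.5 129.7]
-4 198 [128.1 128.9 129.6]
-2 17 [127.5 128.1 128.6]
```

```bash
python3 - <<'E' | tail -8
from c import *
def plane(m,t):
    X=np.c_[ux[m]+45,uy[m],np.ones(m.sum())]; k=np.linalg.lstsq(X,z[m],rcond=None)[0]
    r=abs(z[m]-X@k)<2; k=np.linalg.lstsq(X[r],z[m][r],rcond=None)[0]; print(t,r.sum(),k.round(4))
plane(ok&(z>-6)&(z<5)&(ux<-40)&(ux>-250)&(abs(uy)<120),'bench')
plane(ok&(z>5.5)&(z<12)&(ux>8)&(ux<118)&(abs(uy)<80),'foot')
plane(g&(ux>-86)&(ux<-14)&(abs(uy)<58)&(z>55)&(z<72),'floor')
pt=g&(ux>-12)&(ux<1)&(abs(uy)<56)&(z>125.5)&(z<134); plane(pt,'plate top')
# plate's front face lean
m=g&(abs(uy)<56)&(z>72)&(z<122)&(ux>-14)&(ux<0); k=np.polyfit(z[m],ux[m],1); print('plate front ux(z)',m.sum(),k.round(4), 'strip face earlier -0.005')
E
```

```text
bar ux -48.5 uy [-37.1  33.9] z [192.5] slope [-4.00000e-04 -4.85256e+01]
hook 1 49 uy [31.2 44.6] ux [-2.   2.8] z [117.1 128.5]
hook -1 24 uy [-44.5 -35.9] ux [-1.5  2.9] z [117.4 118.4]
bench 21061 [ 0.0006 -0.0004 -0.2831]
foot 7095 [ 1.1000e-03 -1.0000e-04  7.6611e+00]
floor 4802 [ 3.45000e-02 -8.00000e-04  6.24681e+01]
plate top 505 [ 8.260000e-02 -6.000000e-04  1.254319e+02]
plate front ux(z) 383 [-0.036  -2.0014] strip face earlier -0.005
```

>>> play_rows --moves '[{"twist":[0,0,0],"delta_pos":[0,0,-30],"claw":40},{"twist":[0,0,0],"delta_pos":[0,0,-30],"claw":40},{"twist":[0,0,0],"delta_pos":[0,0,0],"claw":40},{"twist":[0,0,0],"delta_pos":[0,0,0],"claw":40},{"twist":[0,0,0],"delta_pos":[0,0,0],"claw":40}]'

```text
time: 15.25
tcp_pos: [0.5965, 0.0165, 0.3009]
eef_rot: [[0.244, 0.97, -0.003], [0.97, -0.244, 0.001], [-0.0, -0.003, -1.0]]
contact_force: [0.2, 0.1, -0.5]
opening: 0.0397
gripper_force: 0.0
```

```bash
python3 -c "
from h import *
print(ctrl.hand_in())"
```

```text
the job is handed in; nothing more can be done
None
```

The green shelf hangs with both hooks at home height in the slots and the catch out over its back plate, and the job is handed in; it leans front-down about 0.033 rad (1.9°), its top about 2 mm off the strip, which matches the 1.5 mm hook play, so it is not perfectly level or flush.

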